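# Load-test a phone battery held in the tester's corner

## Robot

A 6-joint arm with a two-finger parallel gripper is mounted at the origin on a cart in front of the work surface, level with it; the furniture and walls round the work are solid. World frame = base frame: x ahead of the robot, y to its left, z up, the work surface at z = 0. Lengths are in m, angles in rad, forces in N, time in s.
With the tool pointing down it reaches from about 0.325 to 0.75 m from the base axis. Payload 7.6 kg.
Tool frame: the origin (TCP) lies midway between the tips of the shut fingers; the grasp point (between the pads) lies 19 mm behind it; x points along the fingers, y is the direction in which the jaws open and shut, and the axes are right-handed (so a half turn about x gives the same grasp; the last joint's range is limited). The gripper opens to 85 mm and grips with 20 to 120 N. Pads are 22 mm wide; open, the fingers measure 114 mm over their backs; the gripper's body (76 mm by 85 mm) begins 54 mm behind the grasp point. The pads swing forward as they close: fully open they stand 13 mm farther back than shut.
Start: joints at [-1.189, 0.052, 1.401, -0, 1.689, -0.07], TCP at [0.229, -0.472, 0.231] pointing down, gripper open.
Joint ranges: [-2.9, 2.9], [-0.91, 2.17], [0.12, 2.37], [-1.06, 4.2], [0.26, 2.73], [-2.93, 2.93]. Speed limits (rad/s): [2.57, 2.57, 3.01, 3.14, 3.14, 3.14].

## Interface

Orientations are given as a rotation vector (axis times angle).
In Python, from workcell import env gives the robot as it stands.
- The arm moves only by the shell command python3 -m jog 'ROWS' [FORCE]. ROWS is JSON, a list of rows, each a list of 3 entries, a list of its own where there are three numbers: the shift along the tool's x, y, z in units of 4 cm (1.0 is 4 cm), then the turn, a rotation vector about the tool's x, y, z in units of 0.12 rad (1.0 is 0.12 rad), then the finger opening in mm, from 0 to 85.4. A call has 1 to 5 rows; each row shifts and turns the commanded pose from where the row before left it, along the tool's axes as they then stand; what a row does not reach is not made up. A row lasts 1/8 s, in which the tool goes at most 62.5 mm and 10.7 degrees, less where a joint would pass 70% of its speed; a pose out of reach is approached as far as the arm can. A call with a number of a shift or a turn outside -1 to 1 is refused whole. A call with a gripper value outside its range is refused whole. The fingers move at their own pace and stop on an object; FORCE is the grip in N (left out, the last holds). Time passes only in rows, so rows that do not move let the fingers close. It gives the time, the measured TCP pose, the force and the opening at its end, in the units of the state.
- env.state(): the state, without advancing time (a new reading comes with each control period).
- env.get_image(name): name is "scene" or "side" or "wrist"; returns a dict with "image" (384x512x3 uint8, red, green, blue), "mtx" (3x3 intrinsics, pixels), "k1" (the pictures are not rectified: a ray, as slopes to the right and down, at radius r is drawn at 1 + k1 r^2 times it, then the intrinsics apply), "rvec" (rotation vector, rad) and "tvec" (3), from world to camera coordinates, as OpenCV has them. Camera axes: x right, y down, z forward; pixel columns grow to the right and rows downward; lengths in m; the calibration is good to about 2 mm. A picture is of the moment at which its call begins. There is no depth.
- env.hand_in(): hands the job in, once; it reports no verdict.
The state is a dict: "time_s": time; "q": joint angles; "joint_vel": joint speeds; "effort": joint torques, N m; "eef_pos": TCP position; "tcp_rot": TCP orientation; "wrist_force": force on the tool from outside, world axes, zero at the start; "wrist_torque": the same for the moment, N m; "finger_gap": finger opening in m.
Only numpy, scipy, OpenCV 4.12 (cv2) and the standard library are available. Lean on these libraries where they do the work, as an engineer would, in place of code of your own. Each camera call takes 0.05 s, during which the arm holds its last target. There are 200 camera calls.

## Task

Load-test the longer, narrower of the two loose phone batteries on the bench battery tester. Turn the load dial's pointer to the one-dot mark before the battery touches the spring contacts; then lay the battery flat on the tester's bed, terminal end towards the contacts, and push it fully home into the corner, its end against the end stop and its long side against the side fence. The contacts push it back out, so finish while still holding it pressed against both stops, and leave the other things on the bench where they are.

Things in the scene. Friction and masses are not known exactly. Their poses are not given: they have to be found in the camera images.
- tester: bench battery tester, FIXED, on 12 mm feet. Origin on the bench surface; x from its front (robot side) to its back, y to its left, z up. Base x -85 to +105, y -70 to +70 mm. Front part: flat, slick bed, top at z = 20 mm, x -85 to +22 mm, clear but for end stop, contacts and fence. Back part: grey housing, top at z = 58 mm, x 22 to 105 mm, with dial and display on top
- end_stop: end stop on the bed, fixed: two steel shoulders either side of the contacts (y -31 to -12.5 and +12.5 to +31 mm), z 20 to 32 mm; their faces lie at tester x = +12 mm and face the tester's front. Frame (origin and axes) = the tester's
- fence: side fence on the bed's left, fixed: steel bar spanning tester x -20 to +8 mm, y +21 to +33 mm, z 20 to 32 mm; its working face at y = +21 mm faces right (-y). Where x is below -20 mm the bed is free, which leaves room for a finger at the battery's left side. Frame (origin and axes) = the tester's
- corner (a point): the corner of the two stop faces on the bed: tester (12, 21, 20) mm. With the battery fully home its terminal end lies in the plane x = +12 mm and its left side in the plane y = +21 mm, so its origin at tester (-23, 0, 20) mm, turned as the tester
- contacts (a joint): travel of the sprung contact block between the shoulders (22 mm wide, 9 mm high, row of pins), m; 0 at rest. Its pins meet the battery's connector edge when the solid end is 5 mm short of the end stop (at tester x = +7 mm); it then yields towards +x, with 2.8 N at first and 4.8 N at 0.005, fully home at the end stop. It pushes a released battery back out
- dial (a joint): angle of the load dial, rad, growing clockwise seen from above, 0 to 2.6. Pointer direction, measured from tester +x towards tester +y: 1.3 - value. Five ticks, clockwise: without a dot at 0.1, one dot at 0.7, two dots at 1.3, three at 1.9, four at 2.5. Stays where it is left (friction 0.03 N m)
- dial_grip (a point): point on the dial's vertical axis at tester (64, -29, 72) mm, half-way up its grip bar. The bar has two flat parallel sides 10 mm apart, is about 34 mm long along the pointer line (white line at the pointing end) and spans z 63 to 80 mm above the bench, over a round skirt 36 mm across. The point turns with the dial
- one_dot_mark (a point): the one-dot tick on the dial's scale, 23 mm from the dial's axis, on the housing's top
- cell_long: battery to test: flat black pouch battery on the bench, the longer, narrower one. Solid body 75 x 42 x 8 mm, plus a thin 5 mm connector edge at the terminal end (+x). Origin on its underside; solid x -40 to +35, y -21 to +21, z 0 to 8 mm. About 60 g. Grasped across the 42 mm width around x = -22 mm, the fingers stay clear of the fence
- terminal_end (a point): the middle of cell_long's terminal end face, at (35, 0, 4) mm of the battery
- cell_wide: the other pouch battery, shorter and wider, 68 x 50 x 8 mm solid (74 mm with its connector edge); not to be moved. Origin on its underside, terminal end at +x
- dish: round metal screw dish, 72 mm across, 16 mm high, stays where it is; origin on its underside
- open_phone: phone under repair, 138 x 68 x 8 mm, stays where it is; origin on its underside
- tweezers: tweezers, 124 mm long, 9 mm high, stay where they are; origin on the underside, length along y
There are look-alikes about, which are no part of the job. Leave any orange look-alike of the cell_long alone.

How it is judged:
By the outcome, as a careful person would: the job done as asked, in the order asked, and still so for the second after the job is handed in, while the arm keeps its last pose, push and grip.
It also fails if it takes over 72 s, if anything falls off the work surface, if the arm or the gripper's body presses on something with over 40 N, if the wrist force passes 120 N, or if a joint passes its speed limit or range.

## Working session

There is one attempt and no reset: what is moved stays moved. The work goes in short steps, Python scripts to look and compute and a shell command to move; the robot and the scene stay as the last step left them, time stands still between calls to the robot, and variables do not carry over. Pictures are saved under pics/ and viewed, about 8 in all and at most 12, crops included, and the job is handed in when it is done.

```bash
mkdir -p pics; ls
cat > h.py <<'E'
import numpy as np, cv2
from scipy.spatial.transform import Rotation as R
from workcell import env
def grab(name,fn=None):
    d=env.get_image(name)
    if fn: cv2.imwrite('pics/'+fn,cv2.cvtColor(d['image'],cv2.COLOR_RGB2BGR))
    return d
def ray(d,uv):
    K=np.array(d['mtx']);s=np.array([(uv[0]-K[0,2])/K[0,0],(uv[1]-K[1,2])/K[1,1]]);p=s.copy()
    for _ in range(20): p=s/(1+d['k1']*(p@p))
    Rm=cv2.Rodrigues(np.array(d['rvec'],float))[0];c=-Rm.T@np.array(d['tvec'],float).ravel()
    return c,Rm.T@np.array([p[0],p[1],1.])
def onz(d,uv,z):
    c,v=ray(d,uv);return c+v*(z-c[2])/v[2]
def proj(d,P):
    Rm=cv2.Rodrigues(np.array(d['rvec'],float))[0];q=Rm@np.array(P,float)+np.array(d['tvec'],float).ravel()
    p=q[:2]/q[2];p=p*(1+d['k1']*(p@p));K=np.array(d['mtx']);return np.array([K[0,0]*p[0]+K[0,2],K[1,1]*p[1]+K[1,2]])
E
python3 - <<'E'
from h import *
import pickle
D={n:grab(n) for n in('scene','side','wrist')}
pickle.dump(D,open('d0.pkl','wb'))
im=np.vstack([D['scene']['image'],D['side']['image']])
cv2.imwrite('pics/a.png',cv2.cvtColor(cv2.resize(D['scene']['image'],(800,600),interpolation=cv2.INTER_CUBIC),cv2.COLOR_RGB2BGR))
cv2.imwrite('pics/b.png',cv2.cvtColor(cv2.resize(D['side']['image'],(800,600),interpolation=cv2.INTER_CUBIC),cv2.COLOR_RGB2BGR))
for n in D: 
    d=D[n];c,_=ray(d,(256,192));print(n,c,onz(d,(256,192),0),d['k1'])
print(env.state())
E
```

```text
pics
scene [-0.0141307  -0.91901282  0.59738414] [0.57606404 0.05775233 0.        ] -0.05575493238189142
side [0.22471793 0.6927106  0.6736201 ] [ 0.52460731 -0.1158862   0.        ] -0.054370202532662046
wrist [ 0.29989794 -0.43822872  0.37247992] [ 0.19115857 -0.48189571  0.        ] -0.04612293669987713
{'time_s': 0.15, 'q': array([-1.18930720e+00,  5.26874946e-02,  1.40146317e+00,  1.89826441e-05,
        1.68856777e+00, -7.02870880e-02]), 'joint_vel': array([ 0.00232211, -0.00267645, -0.00229396, -0.00015519,  0.00071108,
        0.00077715]), 'effort': array([ 1.55222206e-04, -3.81953824e+01, -3.60423410e+01, -1.26288719e-04,
        4.63189775e-03, -1.59843654e-05]), 'eef_pos': array([ 0.22914983, -0.47211887,  0.23068259]), 'tcp_rot': array([ 1.97094492,  0.45410939, -1.97126011]), 'wrist_force': array([-0.08260323, -0.21874085, -0.03706085]), 'wrist_torque': array([-0.02433335, -0.01063224,  0.01173229]), 'finger_gap': 0.08539675072240992}
```

View pics/a.png

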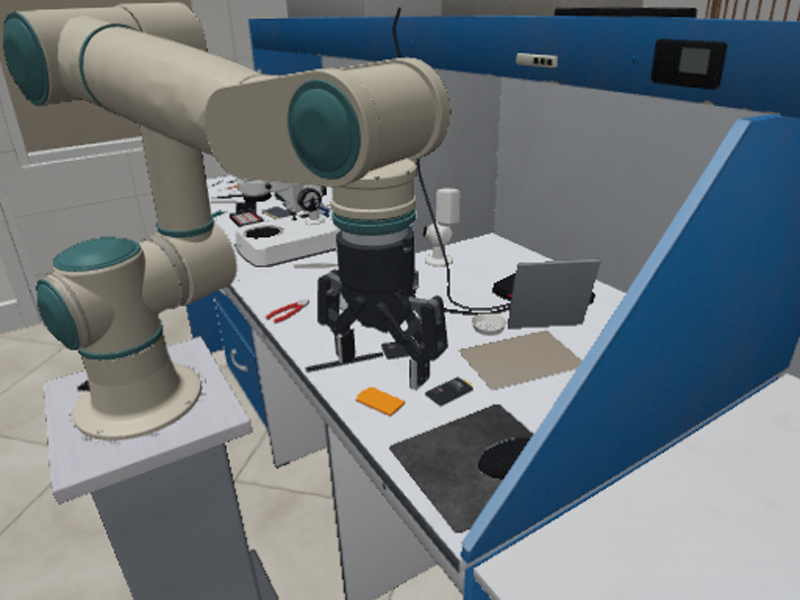

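View pics/b.png

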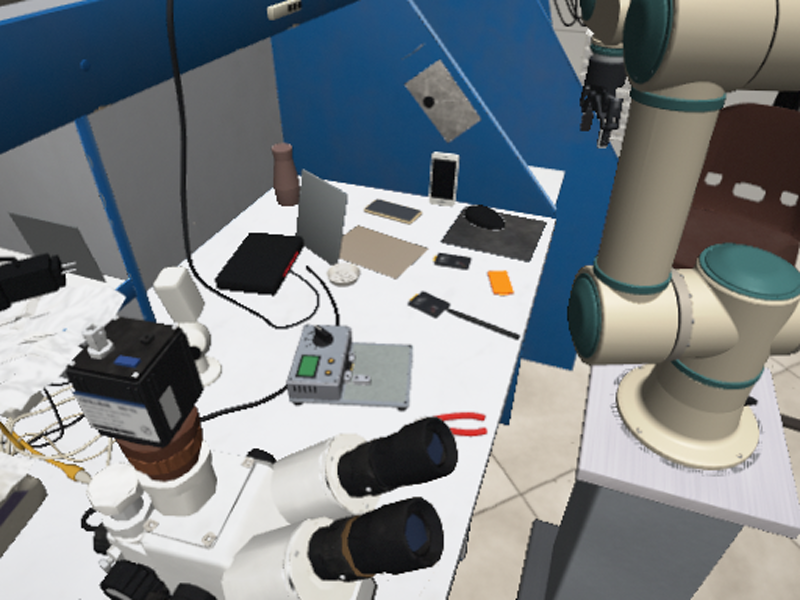

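Scene: dark pouches at about (449,390) and (395,350). The side view has them at about (452,261) and (428,304), the orange look-alike at (500,283), and the tester at (350,370). I'll enlarge the side view to tell the batteries apart and to read the tester's corners.

Run:
```python
from h import *
import pickle
D=pickle.load(open('d0.pkl','rb'));d=D['side']
im=cv2.cvtColor(d['image'],cv2.COLOR_RGB2BGR)
cv2.imwrite('pics/c.png',cv2.resize(im[145:270,175:340],None,fx=4.8,fy=4.8,interpolation=cv2.INTER_CUBIC))
g=cv2.cvtColor(im,cv2.COLOR_BGR2GRAY)
for n,(x0,y0,x1,y1) in {'A':(272,157,306,176),'B':(258,183,288,206)}.items():
    m=np.zeros_like(g);m[y0:y1,x0:x1]=(g[y0:y1,x0:x1]<110)*255
    c=max(cv2.findContours(m,0,2)[0],key=cv2.contourArea)
    P=np.array([onz(d,p,0.006)[:2] for p in c[:,0]+0.0],np.float32)
    print(n,cv2.minAreaRect(P*1000),cv2.contourArea(c),c[:,0].min(0),c[:,0].max(0))
```

```text
A ((464.87109375, -278.37127685546875), (73.44438171386719, 46.71122741699219), 4.69683313369751) 141.0 [278 162] [300 171]
B ((462.0603332519531, -116.24555206298828), (51.42344284057617, 78.93524169921875), 73.12287139892578) 213.5 [261 187] [287 202]
```

View pics/c.png

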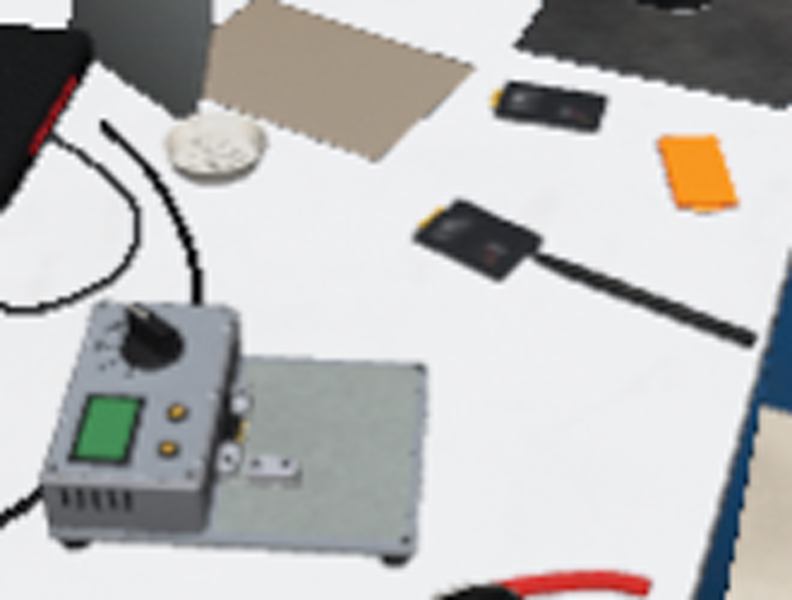

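In the crop, A at (550,107) is slim and elongated; B at (478,240) is broader, with the tweezers beside it; the orange one at (697,172) is the look-alike. A fits "longer, narrower", and a wrist view will confirm it. A's terminal edge (yellow) faces +x. Next is the tester pose from its corners.

Run:
```python
from h import *
import pickle
d=pickle.load(open('d0.pkl','rb'))['side']
cr=lambda u,v:(u/4.8+175-.4,v/4.8+145-.4)
px=[(237,308,22,-70,58),(97,302,105,-70,58),(45,477,105,70,58),(208,498,22,70,58),(427,366,-85,-70,20),(411,543,-85,70,20)]
W=[];L=[]
for u,v,x,y,z in px:
    W.append(onz(d,cr(u,v),z/1000)[:2]);L.append([x/1000,y/1000])
W=np.array(W);L=np.array(L);print(W.round(4))
M,_=cv2.estimateAffinePartial2D(L,W,ransacReprojThreshold=.02);print(M)
a=L-L.mean(0);b=W-W.mean(0);H=a.T@b;th=np.arctan2(H[0,1]-H[1,0],H[0,0]+H[1,1]);c,s=np.cos(th),np.sin(th);Rm=np.array([[c,-s],[s,c]])
t=W.mean(0)-Rm@L.mean(0);print('tester',t,th,'res',(W-(L@Rm.T+t)).round(4).tolist())
print('dial',Rm@[.064,-.029]+t)
p=[onz(d,cr(*q),.08)[:2] for q in[(130,308),(152,333)]];print('pointer?',np.array(p))
st=env.state();print(R.from_rotvec(st['tcp_rot']).as_matrix().round(3))
# shift needed to be above cell A with TCP z .2
Rt=R.from_rotvec(st['tcp_rot']).as_matrix();print(Rt.T@(np.array([.40,-.30,.23])-st['eef_pos'])/.04)
```

```text
[[0.5538 0.0513]
 [0.6295 0.0738]
 [0.5903 0.2019]
 [0.5082 0.1864]
 [0.4523 0.0205]
 [0.4164 0.1474]]
[[ 0.92549612 -0.28641572  0.51211973]
 [ 0.28641572  0.92549612  0.1095412 ]]
tester [0.51170247 0.10941207] 0.30012446714683005 res [[0.0004, 0.0023], [-0.0032, 0.0002], [-0.001, -0.0054], [-0.0038, 0.0036], [0.0011, 0.0031], [0.0066, -0.0037]]
dial [0.58141519 0.10062928]
pointer? [[0.59598936 0.09415185]
 [0.57578373 0.10819259]]
[[-0.     0.437 -0.9  ]
 [ 0.001 -0.9   -0.437]
 [-1.    -0.001 -0.   ]]
[ 0.0198755  -2.00655754 -5.72125875]
```

```bash
for i in 1 2 3; do python3 -m jog '[[[0,-0.603,-0.945],[0,0,0],85],[[0,-0.603,-0.945],[0,0,0],85],[[0,-0.603,-0.945],[0,0,0],85],[[0,-0.603,-0.945],[0,0,0],85],[[0,-0.603,-0.945],[0,0,0],85]]'; done; python3 -m jog '[[[0,0,0],[0,0,0],85],[[0,0,0],[0,0,0],85]]'
python3 - <<'E'
from h import *
import pickle
d=grab('wrist','w1.png');pickle.dump(d,open('w1.pkl','wb'))
t=np.array([.5117,.1094]);c,s=np.cos(.3),np.sin(.3)
for P in[(.064,-.029,.08),(.022,-.07,.058),(.022,.07,.058),(.105,-.07,.058)]:
    w=np.array([[c,-s],[s,c]])@P[:2]+t;print(P,proj(d,[*w,P[2]]))
E
```

```text
time_s: 0.78
eef_pos: [0.3471, -0.2799, 0.2311]
tcp_rot: [1.971, 0.453, -1.971]
wrist_force: [-0.2, -0.3, 0.1]
finger_gap: 0.0853
time_s: 1.4
eef_pos: [0.4645, -0.0889, 0.2311]
tcp_rot: [1.97, 0.453, -1.971]
wrist_force: [-0.0, -1.3, -0.2]
finger_gap: 0.0851
time_s: 2.02
eef_pos: [0.5819, 0.102, 0.2309]
tcp_rot: [1.97, 0.453, -1.971]
wrist_force: [-0.0, -0.9, -0.8]
finger_gap: 0.085
time_s: 2.28
eef_pos: [0.5811, 0.1004, 0.2308]
tcp_rot: [1.969, 0.453, -1.972]
wrist_force: [-0.4, 0.7, -0.6]
finger_gap: 0.085
(0.064, -0.029, 0.08) [261.01192317 180.13457086]
(0.022, -0.07, 0.058) [288.29286688 212.45594417]
(0.022, 0.07, 0.058) [176.54447387 196.33221153]
(0.105, -0.07, 0.058) [301.26121037 146.72403953]
```

View pics/w1.png

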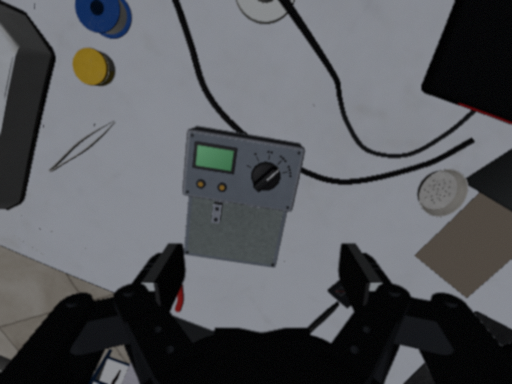

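The wrist view shows the tester with its dial at about (265,177) and the white pointer toward (278,168). The predicted dial position, (261,180), agrees to about 5 px. I'll enlarge it to refine.

Run:
```python
from h import *
im=cv2.imread('pics/w1.png')
cv2.imwrite('pics/w1c.png',cv2.resize(im[120:275,175:315],None,fx=3.87*1.4 if 0 else 3.87,fy=3.87,interpolation=cv2.INTER_CUBIC))
z=cv2.resize(im[145:210,240:310],None,fx=9,fy=9,interpolation=cv2.INTER_CUBIC)
a=cv2.imread('pics/w1c.png');H=600;z=cv2.resize(z,(258,240));out=np.zeros((600,800,3),np.uint8);out[:min(600,a.shape[0]),:a.shape[1]]=a[:600];out[:240,542:800]=z
cv2.imwrite('pics/w1c.png',out);print(a.shape)
```

```text
(600, 542, 3)
```

View pics/w1c.png

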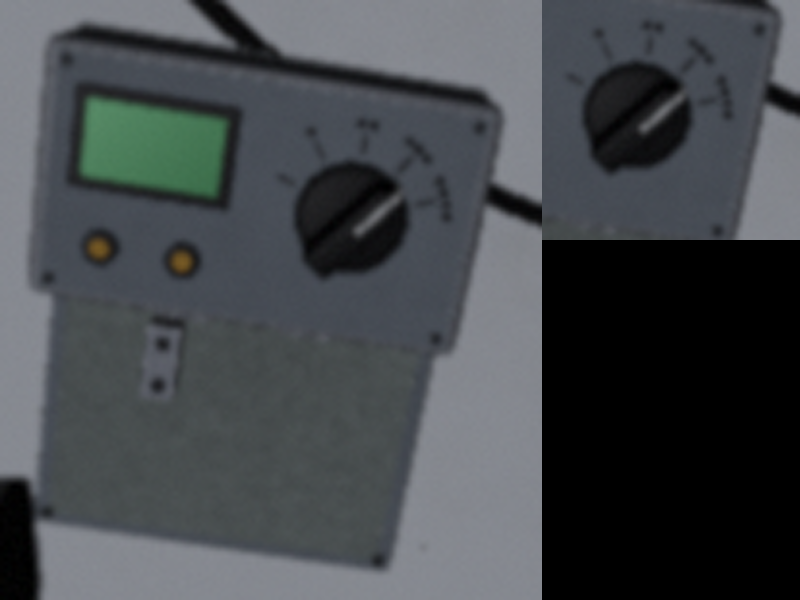

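The enlarged crop shows the pointer (357,235)→(400,195) lying between the three- and four-dot ticks. The one-dot tick is at (320,155). I'll refit the tester pose from these corners.

```bash
cat > fit.py <<'E'
from h import *
import pickle
d=pickle.load(open('w1.pkl','rb'))
cr=lambda u,v:(u/3.87+175-.4,v/3.87+120-.4)
px=[(450,350,22,-70,58),(500,105,105,-70,58),(50,36,105,70,58),(32,286,22,70,58),(387,568,-85,-70,20),(38,517,-85,70,20)]
W=np.array([onz(d,cr(u,v),z/1000)[:2] for u,v,x,y,z in px]);L=np.array([p[2:4] for p in px])/1000
a=L-L.mean(0);b=W-W.mean(0);H=a.T@b;th=np.arctan2(H[0,1]-H[1,0],H[0,0]+H[1,1]);c,s=np.cos(th),np.sin(th);Rm=np.array([[c,-s],[s,c]])
t=W.mean(0)-Rm@L.mean(0);print('tester',t,th,'res mm',((W-(L@Rm.T+t))*1e3).round(1).tolist())
g=Rm@[.064,-.029]+t;print('dial',g)
p=[onz(d,cr(*q),.08)[:2] for q in[(357,235),(402,193)]];v=p[1]-p[0];print('pointer',p,np.arctan2(v[1],v[0]),'rel',np.arctan2(v[1],v[0])-th)
for n,q in {'1dot':(320,155),'0':(286,180),'4':(425,203),'3':(405,163)}.items():
    w=onz(d,cr(*q),.058)[:2]-g;print(n,np.linalg.norm(w),np.arctan2(w[1],w[0])-th)
st=env.state();Rt=R.from_rotvec(st['tcp_rot']).as_matrix();print(st['eef_pos'],'ty yaw',np.arctan2(Rt[1,1],Rt[0,1]),st['q'])
E
python3 fit.py
```

```text
tester [0.51590878 0.10582406] 0.2929342931875896 res mm [[0.5, 2.5], [-2.7, 1.8], [-2.3, -3.1], [2.2, -2.2], [0.3, 2.3], [2.0, -1.3]]
dial [0.58555654 0.09654026]
pointer [array([0.58407556, 0.0946301 ]), array([0.60085408, 0.08855548])] -0.3473670827006984 rel -0.6403013758882881
1dot 0.0197541877684639 0.6831340799016683
0 0.02238301420703017 1.2986219320145462
4 0.022558847917282472 -1.3155798901961515
3 0.021720478447275315 -0.6708177698791062
[0.58111466 0.10000157 0.23118737] ty yaw -1.1196850243481236 [ 1.07952115e-01  2.36113006e-01  1.19864393e+00 -3.28919712e-04
  1.70721037e+00  1.22759251e+00]
```

```bash
for i in 1 2; do python3 -m jog '[[[0,0,0],[0.945,0,0],60],[[0,0,0],[0.945,0,0],60],[[0,0,0],[0.945,0,0],60],[[0,0,0],[0.945,0,0],60]]' 25; done; python3 -m jog '[[[0.7,0.025,-0.12],[0,0,0],60],[[0.7,0,0],[0,0,0],60],[[0.7,0,0],[0,0,0],60],[[0,0,0],[0,0,0],60],[[0,0,0],[0,0,0],60]]'
python3 - <<'E'
from h import *
import pickle
d=grab('wrist','w2.png');pickle.dump(d,open('w2.pkl','wb'))
print(proj(d,[.585,.097,.08]))
st=env.state();Rt=R.from_rotvec(st['tcp_rot']).as_matrix();print(st['eef_pos'],'ty yaw',np.arctan2(Rt[1,1],Rt[0,1]),st['q'],st['wrist_force'])
E
```

```text
time_s: 2.82
eef_pos: [0.5811, 0.0995, 0.2317]
tcp_rot: [-2.219, 0.008, 2.217]
wrist_force: [-0.5, -0.0, 0.2]
finger_gap: 0.0601
time_s: 3.32
eef_pos: [0.5811, 0.0994, 0.2318]
tcp_rot: [-1.966, 0.461, 1.965]
wrist_force: [0.5, 0.4, 0.2]
finger_gap: 0.0599
time_s: 3.95
eef_pos: [0.5857, 0.0972, 0.1491]
tcp_rot: [-1.97, 0.456, 1.966]
wrist_force: [-0.6, 0.7, 0.4]
finger_gap: 0.0601
[261.97195239 207.01627959]
[0.58595306 0.09733772 0.14937807] ty yaw -2.026809942287393 [ 1.02518700e-01  2.81149503e-01  1.30876693e+00 -1.40320841e-04
  1.54864669e+00  2.12933350e+00] [ 0.69642431 -0.22870252  0.03069439]
```

View pics/w2.png

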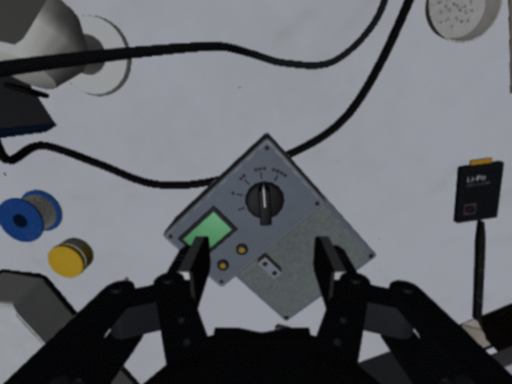

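The dial bar at (265,204) is vertical in the image, so it is parallel to the pads. It sits 2–3 px from the prediction. Correcting by 2 mm, then descending and closing.

```bash
python3 -m jog '[[[0.685,0.05,-0.05],[0,0,0],50],[[0.685,0,0],[0,0,0],50],[[0.685,0,0],[0,0,0],50],[[0,0,0],[0,0,0],50]]' 25; python3 -m jog '[[[0,0,0],[0,0,0],0],[[0,0,0],[0,0,0],0],[[0,0,0],[0,0,0],0],[[0,0,0],[0,0,0],0],[[0,0,0],[0,0,0],0]]' 25;python3 -m jog '[[[0,0,0],[0,0,0],0],[[0,0,0],[0,0,0],0]]' 25
```

```text
time_s: 4.5
eef_pos: [0.5855, 0.0948, 0.0643]
tcp_rot: [-1.966, 0.457, 1.971]
wrist_force: [-0.6, 0.2, -0.4]
finger_gap: 0.0501
time_s: 5.12
eef_pos: [0.5866, 0.0942, 0.0672]
tcp_rot: [-1.97, 0.458, 1.967]
wrist_force: [-5.1, -3.8, 5.5]
finger_gap: 0.0094
time_s: 5.38
eef_pos: [0.5865, 0.0942, 0.0672]
tcp_rot: [-1.97, 0.458, 1.967]
wrist_force: [-4.4, -4.6, 6.4]
finger_gap: 0.0092
```

```bash
python3 -m jog '[[[-0.03,0.02,0],[-0.9375,0,0],0],[[0,0,0],[-0.9375,0,0],0],[[0,0,0],[-0.9375,0,0],0],[[0,0,0],[-0.9375,0,0],0]]' 30; python3 -m jog '[[[0,0,0],[-0.9375,0,0],0],[[0,0,0],[-0.9375,0,0],0],[[0,0,0],[-0.9375,0,0],0],[[0,0,0],[-0.9375,0,0],0]]'; python3 -m jog '[[[0,0,0],[-0.9375,0,0],0],[[0,0,0],[-0.9375,0,0],0],[[0,0,0],[-0.9375,0,0],0],[[0,0,0],[-0.9375,0,0],0],[[0,0,0],[0,0,0],0]]'
python3 - <<'E'
from h import *
st=env.state();Rt=R.from_rotvec(st['tcp_rot']).as_matrix();print(st['eef_pos'],'ty yaw',np.arctan2(Rt[1,1],Rt[0,1]),st['wrist_force'],st['wrist_torque'],st['finger_gap'])
E
```

```text
time_s: 5.88
eef_pos: [0.5869, 0.0958, 0.0673]
tcp_rot: [-2.223, -0.002, 2.216]
wrist_force: [5.0, 7.4, -2.3]
finger_gap: 0.009
time_s: 6.38
eef_pos: [0.5865, 0.0976, 0.0673]
tcp_rot: [1.978, 0.457, -1.97]
wrist_force: [2.0, 13.7, -2.3]
finger_gap: 0.0092
time_s: 7.0
eef_pos: [0.5853, 0.099, 0.0673]
tcp_rot: [1.69, 0.82, -1.684]
wrist_force: [-3.9, 17.9, 1.1]
finger_gap: 0.0092
[0.58534588 0.09900391 0.06727611] ty yaw -0.6720641988890811 [-3.94067043 17.88296     1.11666749] [ 2.8966431   0.57473763 -0.01513797] 0.0092430832875882
```

```bash
python3 -m jog '[[[0,-0.06,-0.04],[0,0,0],0],[[0,0,0],[0,0,0],0]]' ; python3 -m jog '[[[0,0,0],[0,0,0],60],[[0,0,0],[0,0,0],60],[[0,0,0],[0,0,0],60],[[0,0,0],[0,0,0],60]]'; python3 -m jog '[[[-0.8,0,0],[0,0,0],60],[[-0.8,0,0],[0,0,0],60],[[-0.8,0,0],[0,0,0],60],[[0,0,0],[0,0,0],60]]'
python3 - <<'E'
from h import *
import pickle
d=grab('wrist');pickle.dump(d,open('w3.pkl','wb'))
im=cv2.cvtColor(d['image'],cv2.COLOR_RGB2BGR);u,v=proj(d,[.585,.097,.08]).astype(int);print(u,v)
x0,y0=max(u-66,0),max(v-50,0)
cv2.imwrite('pics/w3.png',cv2.resize(im[y0:y0+100,x0:x0+133],None,fx=6,fy=6,interpolation=cv2.INTER_CUBIC));print(x0,y0)
E
```

```text
time_s: 7.25
eef_pos: [0.5853, 0.0991, 0.0673]
tcp_rot: [1.69, 0.813, -1.684]
wrist_force: [0.2, 8.4, -0.1]
finger_gap: 0.0091
time_s: 7.75
eef_pos: [0.585, 0.0968, 0.0664]
tcp_rot: [1.688, 0.809, -1.688]
wrist_force: [-0.3, 0.3, -0.8]
finger_gap: 0.0598
time_s: 8.25
eef_pos: [0.5864, 0.0971, 0.1656]
tcp_rot: [1.692, 0.807, -1.682]
wrist_force: [0.1, -0.2, -0.2]
finger_gap: 0.0602
259 200
193 150
```

View pics/w3.png

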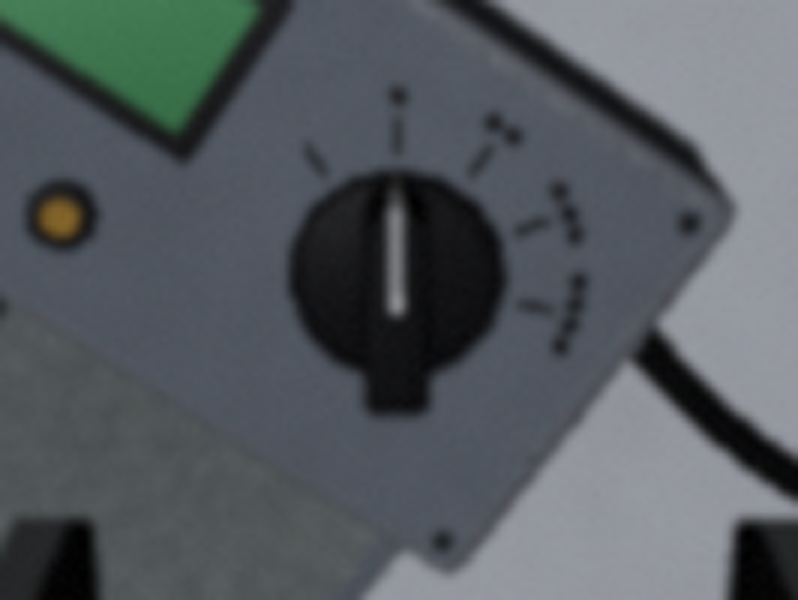

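The pointer is exactly on the one-dot tick (397,135 in the crop). Next is battery A.

```bash
for i in 1 2; do python3 -m jog '[[[0,0.314,0.956],[0,0,0],75],[[0,0.314,0.956],[0,0,0],75],[[0,0.314,0.956],[0,0,0],75],[[0,0.314,0.956],[0,0,0],75],[[0,0.314,0.956],[0,0,0],75]]'; done;  python3 -m jog '[[[0,0,0],[0.97,0,0],75],[[0,0,0],[0.97,0,0],75],[[0,0,0],[0.97,0,0],75],[[0,0,0],[0.97,0,0],75]]';python3 -m jog '[[[0,0,0],[0.97,0,0],75],[[0,0,0],[0.97,0,0],75],[[0,0,0],[0.97,0,0],75],[[0,0,0],[0,0,0],75],[[0,0,0],[0,0,0],75]]'
python3 - <<'E'
from h import *
import pickle
d=grab('wrist');pickle.dump(d,open('w4.pkl','wb'))
im=cv2.cvtColor(d['image'],cv2.COLOR_RGB2BGR)
cv2.imwrite('pics/w4.png',cv2.resize(im,(800,600),interpolation=cv2.INTER_CUBIC))
st=env.state();Rt=R.from_rotvec(st['tcp_rot']).as_matrix();print(st['eef_pos'],'ty yaw',np.arctan2(Rt[1,1],Rt[0,1]))
g=cv2.cvtColor(im,cv2.COLOR_BGR2GRAY)
m=(g<70).astype(np.uint8)*255
for c in cv2.findContours(m,cv2.RETR_LIST,2)[0]:
    a=cv2.contourArea(c)
    if 300<a<9000:
        P=np.array([onz(d,p+0.0,0.008)[:2]*1000 for p in c[:,0]],np.float32);print(a,c[:,0].mean(0),cv2.minAreaRect(P))
E
```

```text
time_s: 8.93
eef_pos: [0.513, -0.0924, 0.1604]
tcp_rot: [1.686, 0.811, -1.69]
wrist_force: [-0.3, -0.5, -0.0]
finger_gap: 0.075
time_s: 9.55
eef_pos: [0.4424, -0.2806, 0.1605]
tcp_rot: [1.687, 0.812, -1.689]
wrist_force: [0.7, -0.2, 0.7]
finger_gap: 0.0746
time_s: 10.05
eef_pos: [0.4429, -0.2794, 0.1603]
tcp_rot: [1.986, 0.431, -1.99]
wrist_force: [0.7, -0.6, -0.0]
finger_gap: 0.0747
time_s: 10.68
eef_pos: [0.4433, -0.2796, 0.1614]
tcp_rot: [2.179, 0.09, -2.181]
wrist_force: [-0.2, 0.7, -0.9]
finger_gap: 0.0751
[ 0.44337903 -0.27967019  0.1616388 ] ty yaw -1.489215399777415
350.0 [482.76 318.44] ((263.21429443359375, -602.9775390625), (30.493806838989258, 54.93374252319336), 2.1734092235565186)
2236.0 [267.88888889 159.83333333] ((464.5416564941406, -282.7021484375), (73.1913070678711, 39.16500473022461), 3.902092218399048)
325.0 [505.07142857  95.67857143] ((558.017822265625, -532.9016723632812), (55.87992858886719, 13.994184494018555), 19.036893844604492)
2365.0 [439.4494382  27.3258427] ((625.1135864257812, -439.8233337402344), (60.79253387451172, 45.974483489990234), 80.93477630615234)
```

View pics/w4.png

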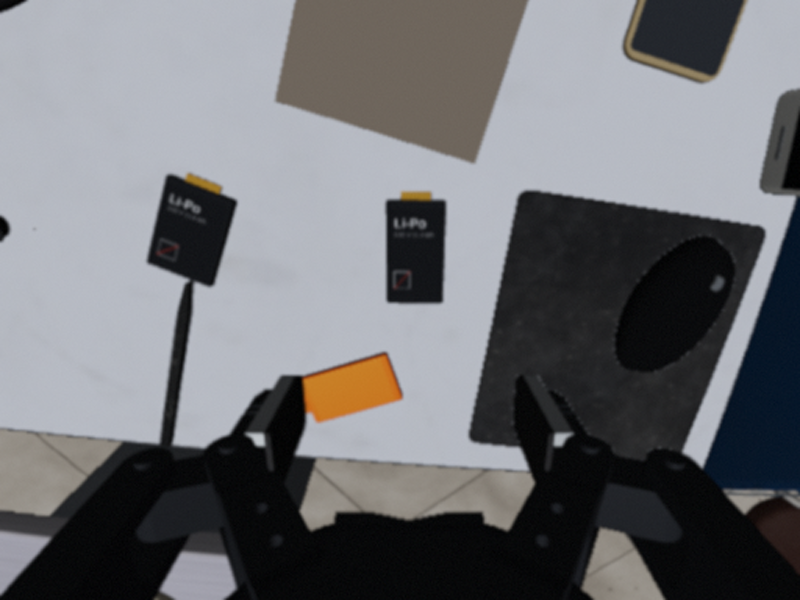

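Three candidates in this view: A (415,250) is 75×42-like with a terminal tab at the top, B (192,230) is wider and shorter, and the orange one (352,387) is the look-alike. A is the longer, narrower black battery. Next I'll check the orange one's clearance.

Run:
```python
from h import *
import pickle
d=pickle.load(open('w4.pkl','rb'));im=d['image'].astype(int)
m=((im[...,0]>180)&(im[...,2]<90)).astype(np.uint8)*255;m[:210]=0
c=max(cv2.findContours(m,0,2)[0],key=cv2.contourArea)
P=np.array([onz(d,p+0.0,0.008)[:2]*1000 for p in c[:,0]],np.float32);print(cv2.boxPoints(cv2.minAreaRect(P)))
st=env.state();Rt=R.from_rotvec(st['tcp_rot']).as_matrix()
print((Rt.T@(np.array([.445,-.284,.1])-st['eef_pos'])/.04).round(3))
```

```text
[[ 318.37732 -212.02689]
 [ 346.61725 -281.2672 ]
 [ 383.0927  -266.39056]
 [ 354.85278 -197.15024]]
[ 1.541  0.112 -0.033]
```

```bash
python3 -m jog '[[[0.9,0.112,-0.033],[0.115,0,0],62],[[0.9,0,0],[0,0,0],62],[[0.9,0,0],[0,0,0],62],[[0,0,0],[0,0,0],62],[[0,0,0],[0,0,0],62]]'; python3 -m jog '[[[0.6,0,0],[0,0,0],62],[[0.4,0,0],[0,0,0],62],[[0.3,0,0],[0,0,0],62],[[0,0,0],[0,0,0],62],[[0,0,0],[0,0,0],62]]'; python3 -m jog '[[[0,0,0],[0,0,0],35],[[0,0,0],[0,0,0],35],[[0,0,0],[0,0,0],35],[[0,0,0],[0,0,0],35],[[0,0,0],[0,0,0],35]]' 40
```

```text
time_s: 11.35
eef_pos: [0.446, -0.2847, 0.0559]
tcp_rot: [2.189, 0.071, -2.185]
wrist_force: [0.3, -0.9, 0.7]
finger_gap: 0.062
time_s: 11.98
eef_pos: [0.4457, -0.2845, 0.003]
tcp_rot: [2.188, 0.071, -2.186]
wrist_force: [0.8, -0.2, 0.3]
finger_gap: 0.0624
time_s: 12.6
eef_pos: [0.4459, -0.2846, 0.0033]
tcp_rot: [2.189, 0.071, -2.186]
wrist_force: [-0.4, 0.6, 5.8]
finger_gap: 0.0403
```

```bash
python3 -m jog '[[[-0.4,0,0],[0,0,0],35],[[-0.8,0,0],[0,0,0],35],[[-0.8,0,0],[0,0,0],35],[[-0.5,0,0],[0,0,0],35]]'; for i in 1 2; do python3 -m jog '[[[0,-0.904,-0.045],[0,0,0],35],[[0,-0.904,-0.045],[0,0,0],35],[[0,-0.904,-0.045],[0,0,0],35],[[0,-0.904,-0.045],[0,0,0],35],[[0,-0.904,-0.045],[0,0,0],35]]'; done; python3 -m jog '[[[0,0,0],[-0.94,0,0],35],[[0,0,0],[-0.94,0,0],35],[[0,0,0],[0,0,0],35],[[0,0,0],[0,0,0],35]]'
python3 - <<'E'
from h import *
import pickle
d=grab('wrist');pickle.dump(d,open('w5.pkl','wb'))
im=cv2.cvtColor(d['image'],cv2.COLOR_RGB2BGR)
cv2.imwrite('pics/w5.png',cv2.resize(im[60:330,100:430],None,fx=2.2,fy=2.2,interpolation=cv2.INTER_CUBIC))
st=env.state();Rt=R.from_rotvec(st['tcp_rot']).as_matrix();print(st['eef_pos'],'ty yaw',np.arctan2(Rt[1,1],Rt[0,1]),st['finger_gap'])
t=np.array([.515,.1065]);th=.294;c,s=np.cos(th),np.sin(th)
for P in[(.012,.021,.032),(.012,-.0125,.032),(-.02,.021,.032),(-.085,-.07,.02),(.022,-.07,.058),(.064,-.029,.08)]:
    w=np.array([[c,-s],[s,c]])@P[:2]+t;print(P,(proj(d,[*w,P[2]])-[100,60])*2.2)
E
```

```text
time_s: 13.1
eef_pos: [0.4457, -0.2845, 0.1049]
tcp_rot: [2.189, 0.07, -2.185]
wrist_force: [-1.2, -0.3, -1.0]
finger_gap: 0.04
time_s: 13.72
eef_pos: [0.4421, -0.102, 0.1031]
tcp_rot: [2.188, 0.072, -2.187]
wrist_force: [0.1, -0.1, -0.5]
finger_gap: 0.04
time_s: 14.35
eef_pos: [0.4392, 0.079, 0.1031]
tcp_rot: [2.189, 0.072, -2.187]
wrist_force: [0.9, 0.2, 0.2]
finger_gap: 0.0402
time_s: 14.85
eef_pos: [0.4394, 0.0777, 0.1026]
tcp_rot: [2.066, 0.301, -2.066]
wrist_force: [-0.2, 0.1, -0.0]
finger_gap: 0.0403
[0.43937133 0.07771357 0.10250704] ty yaw -1.2811390502236617 0.040627038826928356
(0.012, 0.021, 0.032) [273.87186423  61.1260916 ]
(0.012, -0.0125, 0.032) [373.5447624   60.52079936]
(-0.02, 0.021, 0.032) [277.66588321 157.79744143]
(-0.085, -0.07, 0.02) [513.82987829 319.00196258]
(0.022, -0.07, 0.058) [573.59171765  18.65249435]
(0.064, -0.029, 0.08) [ 449.77144933 -183.12166984]
```

View pics/w5.png

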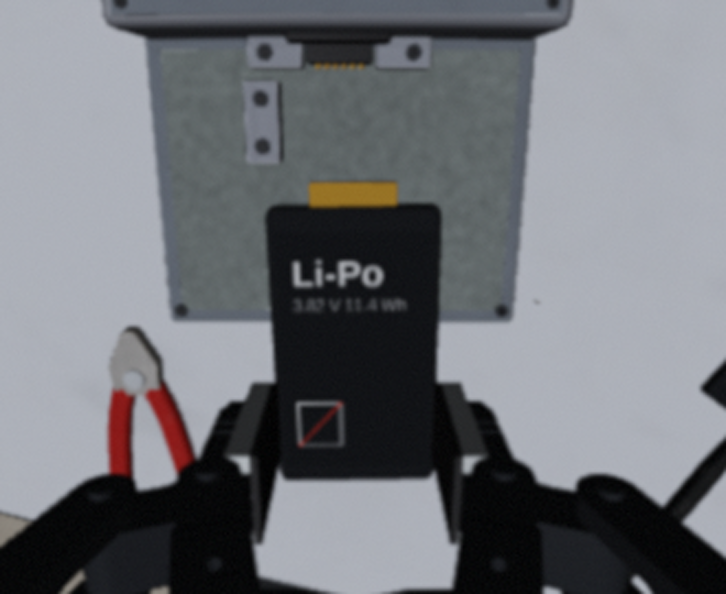

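The image shows the battery straight in the grip, terminal tab up toward the contacts. The fence corner is at (281,162) against a predicted (278,158), so the tester is about 2 mm nearer than estimated. Lowering it now.

```bash
python3 -m jog '[[[0.7,0,0],[-0.03,0,0],35],[[0.7,0,0],[0,0,0],35],[[0.4,0,0],[0,0,0],35],[[0.13,0,0],[0,0,0],35],[[0,0,0],[0,0,0],35]]'; python3 -m jog '[[[0.02,0,0],[0,0,0],35],[[0,0,0],[0,0,0],35]]';python3 -m jog '[[[0.02,0,0],[0,0,0],35],[[0,0,0],[0,0,0],35]]'; python3 -m jog '[[[0.02,0,0],[0,0,0],35],[[0,0,0],[0,0,0],35]]'
```

```text
time_s: 15.52
eef_pos: [0.4397, 0.0778, 0.0255]
tcp_rot: [2.063, 0.306, -2.062]
wrist_force: [0.2, -0.6, -0.3]
finger_gap: 0.0397
time_s: 15.78
eef_pos: [0.4398, 0.0779, 0.0249]
tcp_rot: [2.064, 0.306, -2.061]
wrist_force: [0.2, 0.6, -0.6]
finger_gap: 0.0403
time_s: 16.02
eef_pos: [0.4395, 0.0778, 0.0236]
tcp_rot: [2.063, 0.307, -2.062]
wrist_force: [-0.3, 0.6, -0.6]
finger_gap: 0.0401
time_s: 16.27
eef_pos: [0.4399, 0.0779, 0.0235]
tcp_rot: [2.064, 0.306, -2.061]
wrist_force: [-2.1, -0.0, 5.9]
finger_gap: 0.0399
```

```bash
python3 -m jog '[[[0,0,-0.2],[0,0,0],35],[[0,0,-0.2],[0,0,0],35],[[0,0,-0.15],[0,0,0],35],[[0,0,0],[0,0,0],35],[[0,0,0],[0,0,0],35]]'; for i in 1; do python3 -m jog '[[[0,-0.05,0],[0,0,0],35],[[0,0,0],[0,0,0],35],[[0,0,0],[0,0,0],35]]';python3 -m jog '[[[0,-0.025,0],[0,0,0],35],[[0,0,0],[0,0,0],35],[[0,0,0],[0,0,0],35]]';python3 -m jog '[[[0,-0.025,0],[0,0,0],35],[[0,0,0],[0,0,0],35],[[0,0,0],[0,0,0],35]]'; done
```

```text
time_s: 16.9
eef_pos: [0.4614, 0.0843, 0.0236]
tcp_rot: [2.066, 0.307, -2.06]
wrist_force: [2.3, 0.8, 5.0]
finger_gap: 0.0403
time_s: 17.27
eef_pos: [0.4605, 0.086, 0.0235]
tcp_rot: [2.065, 0.306, -2.06]
wrist_force: [0.3, -0.8, 6.5]
finger_gap: 0.0403
time_s: 17.65
eef_pos: [0.4602, 0.0869, 0.0235]
tcp_rot: [2.065, 0.306, -2.06]
wrist_force: [0.3, -1.0, 7.0]
finger_gap: 0.0402
time_s: 18.02
eef_pos: [0.4599, 0.0878, 0.0236]
tcp_rot: [2.065, 0.306, -2.06]
wrist_force: [0.4, -1.7, 6.9]
finger_gap: 0.0403
```

```bash
python3 -m jog '[[[0,-0.025,0],[0,0,0],35],[[0,0,0],[0,0,0],35],[[0,0,0],[0,0,0],35]]';python3 -m jog '[[[0,-0.025,0],[0,0,0],35],[[0,0,0],[0,0,0],35],[[0,0,0],[0,0,0],35]]';python3 -m jog '[[[0,-0.025,0],[0,0,0],35],[[0,0,0],[0,0,0],35],[[0,0,0],[0,0,0],35]]'
```

```text
time_s: 18.4
eef_pos: [0.4596, 0.0888, 0.0236]
tcp_rot: [2.065, 0.306, -2.061]
wrist_force: [0.2, -1.5, 7.2]
finger_gap: 0.0405
time_s: 18.77
eef_pos: [0.4595, 0.0891, 0.0236]
tcp_rot: [2.065, 0.304, -2.06]
wrist_force: [0.9, -4.2, 6.5]
finger_gap: 0.0402
time_s: 19.15
eef_pos: [0.4593, 0.0893, 0.0236]
tcp_rot: [2.064, 0.302, -2.06]
wrist_force: [2.3, -8.7, 6.5]
finger_gap: 0.0403
```

```bash
python3 -m jog '[[[0,0,-0.08],[0,0,0],35],[[0,0,-0.07],[0,0,0],35],[[0,0,0],[0,0,0],35],[[0,0,0],[0,0,0],35]]' 60;python3 -m jog '[[[0,0,-0.06],[0,0,0],35],[[0,0,0],[0,0,0],35],[[0,0,0],[0,0,0],35]]';python3 -m jog '[[[0,0,-0.05],[0,0,0],35],[[0,0,0],[0,0,0],35],[[0,0,0],[0,0,0],35]]';python3 -m jog '[[[0,0,-0.04],[0,0,0],35],[[0,0,0],[0,0,0],35],[[0,0,0],[0,0,0],35]]';python3 -m jog '[[[0,0,-0.025],[0,0,0],35],[[0,0,0],[0,0,0],35],[[0,0,0],[0,0,0],35]]'
```

```text
time_s: 19.65
eef_pos: [0.4642, 0.0907, 0.0237]
tcp_rot: [2.061, 0.301, -2.062]
wrist_force: [-4.6, -10.0, 11.8]
finger_gap: 0.0394
time_s: 20.02
eef_pos: [0.4664, 0.0914, 0.0237]
tcp_rot: [2.061, 0.301, -2.063]
wrist_force: [-4.7, -9.9, 11.8]
finger_gap: 0.0393
time_s: 20.4
eef_pos: [0.4676, 0.0917, 0.0236]
tcp_rot: [2.059, 0.301, -2.065]
wrist_force: [-8.3, -11.4, 15.5]
finger_gap: 0.0394
time_s: 20.78
eef_pos: [0.4689, 0.0921, 0.0236]
tcp_rot: [2.058, 0.301, -2.065]
wrist_force: [-9.8, -10.9, 16.5]
finger_gap: 0.0392
time_s: 21.15
eef_pos: [0.4698, 0.0924, 0.0236]
tcp_rot: [2.058, 0.301, -2.066]
wrist_force: [-10.1, -11.0, 16.8]
finger_gap: 0.0391
```

```bash
python3 -m jog '[[[-0.02,0,-0.025],[0,0,0],35],[[0,0,0],[0,0,0],35],[[0,0,0],[0,0,0],35]]';python3 -m jog '[[[0,0,-0.025],[0,0,0],35],[[0,0,0],[0,0,0],35],[[0,0,0],[0,0,0],35]]';python3 -m jog '[[[0,0,-0.025],[0,0,0],35],[[0,0,0],[0,0,0],35],[[0,0,0],[0,0,0],35]]';python3 -m jog '[[[0,0,-0.025],[0,0,0],35],[[0,0,0],[0,0,0],35],[[0,0,0],[0,0,0],35]]'
```

```text
time_s: 21.52
eef_pos: [0.4703, 0.0926, 0.0237]
tcp_rot: [2.057, 0.301, -2.067]
wrist_force: [-9.0, -11.7, 12.8]
finger_gap: 0.0392
time_s: 21.9
eef_pos: [0.4712, 0.0929, 0.0237]
tcp_rot: [2.057, 0.301, -2.067]
wrist_force: [-9.7, -12.0, 13.0]
finger_gap: 0.0393
time_s: 22.28
eef_pos: [0.4714, 0.0929, 0.0236]
tcp_rot: [2.054, 0.3, -2.069]
wrist_force: [-14.4, -13.0, 16.7]
finger_gap: 0.0394
time_s: 22.65
eef_pos: [0.4715, 0.093, 0.0236]
tcp_rot: [2.052, 0.3, -2.072]
wrist_force: [-19.1, -14.0, 21.1]
finger_gap: 0.0397
```

Run:
```python
from h import *
import pickle
st=env.state();Rt=R.from_rotvec(st['tcp_rot']).as_matrix();print(Rt.round(4),'ty yaw',np.arctan2(Rt[1,1],Rt[0,1]),st['wrist_torque'])
d=grab('wrist');pickle.dump(d,open('w6.pkl','wb'))
im=cv2.cvtColor(d['image'],cv2.COLOR_RGB2BGR)
cv2.imwrite('pics/w6.png',cv2.resize(im[60:240,160:360],None,fx=3.3,fy=3.3,interpolation=cv2.INTER_CUBIC))
```

```text
[[-0.0089  0.2895 -0.9571]
 [-0.006  -0.9572 -0.2895]
 [-0.9999  0.0032  0.0102]] ty yaw -1.277045945998554 [-2.43292194  3.21145103 -0.3884985 ]
```

View pics/w6.png

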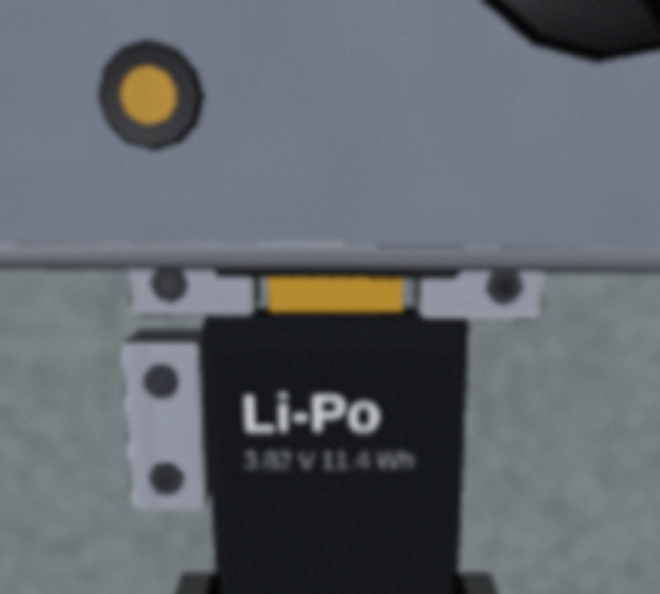

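The end is flush on both shoulders (row 317). The fence contact needs a closer check with numbers, so I'll trim the tilt, press a little more sideways, and measure.

```bash
python3 -m jog '[[[-0.01,-0.03,0],[0,0.08,0],35],[[0,0,0],[0,0,0],35],[[0,0,0],[0,0,0],35]]'
python3 - <<'E'
from h import *
import pickle
st=env.state();Rt=R.from_rotvec(st['tcp_rot']).as_matrix();print(Rt[2].round(4),'ty yaw',np.arctan2(Rt[1,1],Rt[0,1]))
d=grab('wrist');pickle.dump(d,open('w7.pkl','wb'))
im=cv2.cvtColor(d['image'],cv2.COLOR_RGB2BGR)[135:240,190:310]
im=np.clip(255*(im/255.)**.45,0,255).astype(np.uint8)
cv2.imwrite('pics/w7.png',cv2.resize(im,None,fx=5.7,fy=5.7,interpolation=cv2.INTER_CUBIC))
E
```

```text
time_s: 23.08
eef_pos: [0.4715, 0.0932, 0.0236]
tcp_rot: [2.062, 0.299, -2.061]
wrist_force: [-14.7, -18.5, 17.6]
finger_gap: 0.0392
[-1.0e+00  4.9e-03  3.0e-04] ty yaw -1.2776227783114915
```

View pics/w7.png

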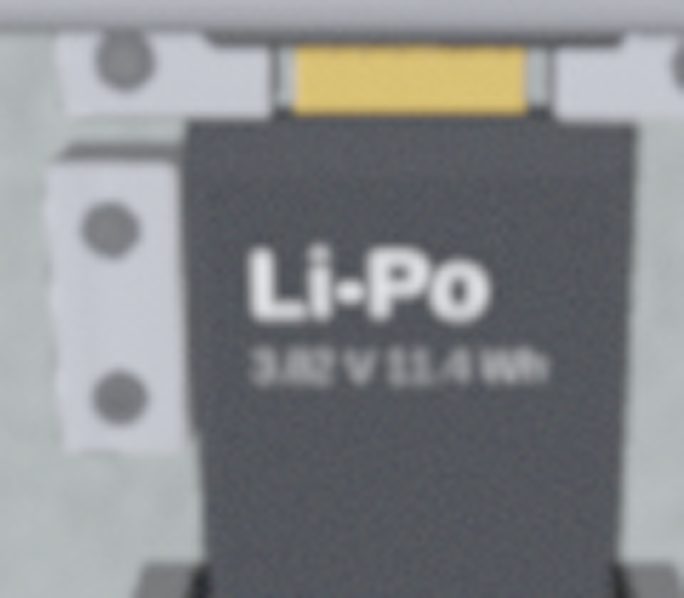

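Run:
```python
from h import *
import pickle
d=pickle.load(open('w7.pkl','rb'));th=.294;c,s=np.cos(th),np.sin(th);t=np.array([.5134,.105])
cr=lambda u,v:(u/5.7+190-.4,v/5.7+135-.4)
for n,u,v,z in[('batL',189,170,.028),('batL',197,330,.028),('batL',205,500,.028),('batR',634,170,.028),('batR',620,500,.028),('fence',181,170,.032),('fence',186,440,.032),('fenceL',50,200,.032),('fenceL',65,440,.032),('shL',150,116,.032),('shR',600,121,.032),('batEndL',200,122,.028),('batEndR',625,127,.028)]:
    w=onz(d,cr(u,v),z)[:2]-t;print(n,(1e3*np.array([c*w[0]+s*w[1],-s*w[0]+c*w[1]])).round(1))
g=cv2.cvtColor(d['image'],cv2.COLOR_RGB2GRAY).astype(float)
for r in range(163,232,6): print(r,g[r,216:234].astype(int))
```

```text
batL [ 6.8 20.6]
batL [-8.4 20.5]
batL [-25.7  20.5]
batR [  6.8 -19.8]
batR [-25.8 -19.9]
fence [ 7.6 20.7]
fence [-17.9  21.4]
fenceL [ 5.  32.5]
fenceL [-17.9  32.7]
shL [12.4 23.2]
shR [ 11.9 -16. ]
batEndL [11.2 19.4]
batEndR [ 10.7 -18.8]
163 [92 91 87 76 60 45 31 26 26 26 27 28 26 26 28 26 26 27]
169 [149 149 147 141 119  72  35  25  26  27  22  21  21  23  22  25  24  23]
175 [147 150 148 144 126  80  38  28  26  25  25  24  23  23  25  24  23  24]
181 [148 149 148 145 128  85  48  30  26  29  24  23  24  23  23  22  27  59]
187 [149 147 147 146 134 106  63  33  26  26  24  24  24  24  23  22  25  50]
193 [147 147 147 146 141 119  72  35  26  27  26  24  24  22  24  22  23  23]
199 [148 146 148 147 144 125  78  38  27  27  26  24  22  25  23  23  23  29]
205 [118 141 146 148 143 125  84  49  30  25  27  25  23  22  24  24  23  25]
211 [147 148 147 146 145 132 109  79  54  37  27  26  25  22  22  21  23  24]
217 [122 122 121 121 121 119 119 110  84  48  27  26  25  22  23  24  24  24]
223 [121 119 117 114 114 115 117 119 105  65  31  24  24  25  23  24  23  22]
229 [117 118 118 120 120 120 120 118 100  65  34  26  23  26  24  23  24  24]
```

Battery sides measure parallel to the fence (tester y about 20.5, +0.8 edge-blur bias, against 21), and the end is flush with both shoulders at the same slope. I'll take one last side view of the dial and bench before handing in.

Run:
```python
from h import *
d=grab('side');im=cv2.cvtColor(d['image'],cv2.COLOR_RGB2BGR)
cv2.imwrite('pics/s2.png',cv2.resize(im[130:270,165:345],None,fx=4.2,fy=4.2,interpolation=cv2.INTER_CUBIC))
st=env.state();print(st['eef_pos'],st['wrist_force'],st['time_s'])
```

```text
[0.47149227 0.09326512 0.02359993] [-15.90662755 -18.11566167  16.00212093] 23.175
```

View pics/s2.png

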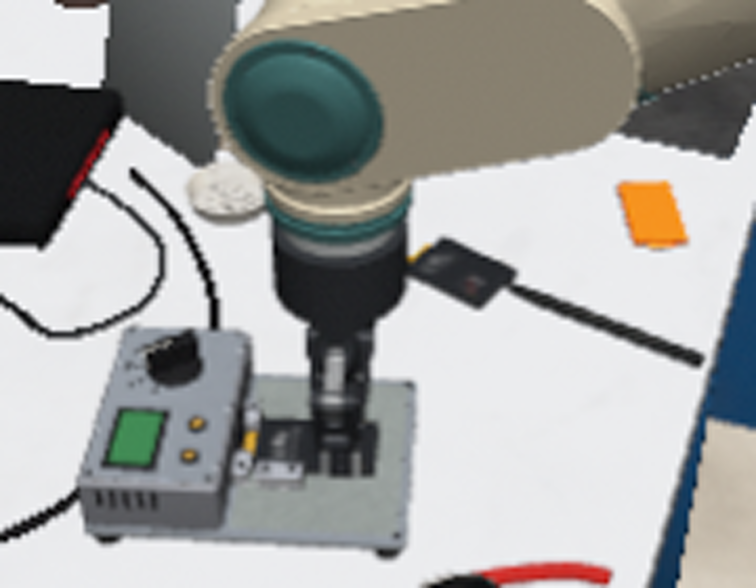

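The side view shows the battery flat on the bed against its stops, the dial pointer (150,350) unmoved, and the wide cell, tweezers, dish and orange cell where they were. Handing in.

```bash
python3 -c "
from workcell import env
print(env.hand_in());s=env.state();print(s['eef_pos'],s['wrist_force'],s['time_s'])"
```

```text
the job is handed in; nothing more can be done
None
the job is handed in; nothing more can be done
```

I set the load dial to the one-dot mark first. Then I gripped the longer, narrower black battery, laid it flat on the bed and pushed it home. I handed in at about 23 s, still holding it pressed against both stops.

**Last checks**
- **Dial:** a close-up right after turning showed the pointer on the one-dot tick. In the last side view it looked unmoved.
- **End stop:** about 19 N against it, including the contact springs. The battery's end sits along both shoulders in the picture.
- **Side fence:** about 13 N against it. The battery's left side measured at y ≈ 20.5 mm, or about 21.3 mm allowing for edge blur, against 21 mm nominal.
- **Other things on the bench:** the wide battery, tweezers, dish and orange look-alike looked unmoved in the last side view. The open phone was not in that view, and I never moved near it.

**Disagreement:** the fence edge itself measured y = 20.7 to 21.4 mm along its length. That means contact with it is confirmed only to about half a millimetre by picture; the steep rise in side force supports it.

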